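# Lock the access panel with its two quarter-turn fasteners

### The arm

A 6-joint arm with a two-finger parallel gripper is mounted at the origin on a cart in front of the work surface, level with it; the furniture and walls round the work are solid. World frame = base frame: x ahead of the robot, y to its left, z up, the work surface at z = 0. Lengths are in m, angles in rad, forces in N, time in s.
With the tool pointing down it reaches from about 0.4 to 0.825 m from the base axis. Payload 7 kg.
Tool frame: the origin (TCP) lies midway between the tips of the shut fingers; the grasp point (between the pads) lies 19 mm behind it; z points along the fingers, y is the line along which they close (so a half turn about z gives the same grasp; the last joint's range is limited). The gripper opens to 88 mm and grips with 3 to 60 N. Pads are 19 mm wide; open, the fingers measure 130 mm over their backs; the gripper's body (78 mm by 193 mm) begins 47 mm behind the grasp point.
Start: joints at [-0.845, 0.359, 0.012, 0, -1.224, -0.288], TCP at [0.286, -0.611, 0.227] pointing down, gripper open.
Joint ranges: [-3.07, 3.07], [-1.43, 2.12], [-1.02, 1.25], [-3.03, 1.67], [-3.05, -0], [-3.03, 3.03]. Speed limits (rad/s): [2.39, 2.39, 3.01, 3.14, 3.14, 3.14].

### API

Orientations are given as [roll, pitch, yaw] about the fixed x, y, z axes, in that order (R = Rz(yaw) Ry(pitch) Rx(roll)).
In Python, from station import get_state, grab_frame, calibration, job_done, boxes_of, regions_of, spot_point gives the robot as it stands. The module is installed in compiled form; this text tells all that it offers.
- The arm moves only by the tool arm_command, never from a script. Its argument "commands" is a list of rows, each an object of numbers: "tx", "ty", "tz": the shift along the tool's x, y, z each as a share of 25 cm, from -1 to 1; "twist": the turn about the tool's z as a share of 180 degrees, from -1 to 1. A call has exactly 8 rows; each row is the pose to reach, as a shift and turn from the pose commanded when the call began, along the tool's axes at that moment, turning the shorter way round; what a row does not reach only later rows make up. A row lasts 1/12 s, in which the tool goes at most 41.7 mm and 7.16 degrees, less where a joint would pass 70% of its speed; a pose out of reach is approached as far as the arm can. A call with a number of a shift or a turn outside -1 to 1 is refused whole. A call with a gripper value outside its range is refused whole. "claw" is the opening, from 0 (shut) to 1 (fully open), set as the call begins (left out, the last holds). The fingers move at their own pace and stop on an object; "grip_force" is the grip in N (left out, the last holds). Time passes only in rows, so rows that repeat a pose let the fingers close, or fill a call up. It gives the time, the measured TCP pose, the force, the opening and the grip force at its end, in the units of the state.
- get_state(): the state, without advancing time (a new reading comes with each control period).
- grab_frame(name): name is "scene" or "top"; returns the picture (480x640x3 uint8, red, green, blue); there is no depth.
- calibration(name): a dict with "camera_matrix" (3x3 intrinsics, pixels), "extrinsics" (4x4, takes a point from camera to world coordinates). Camera axes: x right, y down, z forward; pixel columns grow to the right and rows downward; lengths in m; the calibration is good to about 2 mm. A picture is of the moment at which its call begins. calibration takes no time and is no camera call.
- job_done(): hands the job in; it is judged then, once.
Trained networks look in the newest picture that a camera, given by its name, has taken for a name from the list of things; names that differ only in an ending like _2 or _b are one class to them, and where a whole thing is asked for, a point or a joint stands for the part that bears it (a point fixed in the world has none). Each returns a list of dicts, best first, with "score" (0 to 1); they miss things now and then, are a little off and sometimes report something else, mostly with a low value. They report only what shows in the picture. A call takes as long as a camera call.
- boxes_of(query, camera): "rect" ([left, top, right, bottom] in pixels, round what is visible of it).
- regions_of(query, camera): "region" (480x640 bool, what is visible of it) and "rect" ([left, top, right, bottom] in pixels, round what is visible of it).
- spot_point(query, camera): "uv" ([column, row] in pixels: a listed point, or the origin of a listed thing).
The state is a dict: "t": time; "q": joint angles; "qd": joint speeds; "joint_efforts": joint torques, N m; "eef_pos": TCP position; "ee_rot": TCP orientation; "force": force on the tool from outside, world axes, zero at the start; "moment": the same for the moment, N m; "width": finger opening in m; "gripper_force": force on a finger pad.
Only numpy, scipy, OpenCV 4.12 (cv2) and the standard library are available. Lean on these libraries where they do the work, as an engineer would, in place of code of your own. Each camera call takes 0.05 s, during which the arm holds its last target. There are 200 camera calls.

### The job

The access panel of the grey control box is sprung slightly ajar. With the fingertips set in the slot of a quarter-turn fastener, press the panel shut and turn the fastener clockwise (seen from above) a quarter turn, until its slot lies along the front edge of the box; then turn the other one likewise, so that the panel stays locked shut. Pinch and lift nothing, leave the things around the box where they are, and finish with the hand clear.

Things in the scene. Friction and masses are not known exactly. Their poses are not given: they have to be found in the camera images.
- enclosure: grey steel control box fixed to the worktop, 240 (its x) x 250 (y) x 80 mm high. Origin: centre of its underside; its -x side (lamps, sockets) is the near front. On top lies a 5 mm aluminium access panel, hinged along the far edge: hinge line parallel to the box's y at box x = +120, z = 80 mm. Two fasteners sit near the panel's front edge
- panel (a joint): hinge angle of the access panel: 0 = fully shut, 0.10 rad = ajar against its stop, where a spring lifts it (the front edge then stands about 24 mm high). It springs up again if it is let go unlocked. About 5 N down on a fastener shuts it. Locked, it rests below 0.015
- fastener_left (a joint): angle of the left (+y) fastener: starts at 0 to 0.4 rad, unlocked (at 0 its slot runs along the box's x), grows clockwise seen from above; 1.57 = slot parallel to the front edge, stop at 1.65. Stays where left; turning takes 0.1 N m. Its cam pawl catches under a lip of the box from 0.75; turned before the panel is shut, the pawl lies above the lip and blocks the panel
- fastener_right (a joint): angle of the right (-y) fastener, exactly like the left one
- slot_left (a point): left fastener: centre of its slot's floor, on the turning axis; x axis along the slot, z out of the panel. Orange dial, diameter 79 mm, in a fixed black collar (93 mm outside) of equal height. Straight slot 24 mm wide, 79 mm long, 15 mm deep, across the whole dial through its axis. Panel shut: the point is at x -65, y +58, z 88 mm in the enclosure's frame (dial top z 103)
- slot_right (a point): the same point in the right fastener, a twin of the left one; with the panel shut at x -65, y -58, z 88 mm in the enclosure's frame. On each dial a white line points at a red dot on the panel when unlocked, at a green dot when locked
- flux_bottle: bystander, loose: small brown dropper bottle with black cap, 33 mm diameter, 102 mm high, standing to the left (+y) of the box; origin at its underside. Leave alone
- tape_roll: bystander, loose: black roll of tape lying flat, 62 mm diameter, 19 mm high, in front of the box; origin at its underside. Leave alone
- plated_module: bystander, loose: black module with aluminium cover, 89 x 61 x 20 mm, behind (+x of) the box; origin at its underside. Leave alone

How it is judged:
At the end, for the whole second after the job is handed in: the panel stays shut by itself (hinge below 0.025 rad), both fasteners are turned beyond 1.35 rad (about 77 degrees), and the bottle, tape and module stand within 20 mm of where they were (value of joint panel below 0.025 rad and value of joint each of fastener_left, fastener_right above 1.35 rad and distance of each of flux_bottle, tape_roll, plated_module from where it was at the start of the episode below 0.02 m); the robot touches nothing.
It fails at once if a bystander is moved or lifted by more than 30 mm (distance of any of flux_bottle, tape_roll, plated_module from where it was at the start of the episode above 0.03 m).
It also fails if it takes over 54 s, if anything falls off the work surface, if the arm or the gripper's body presses on something with over 40 N, if the wrist force passes 120 N, or if a joint passes its speed limit or range.

## Working session

There is one attempt and no reset: what is moved stays moved. The work goes in short steps, Python scripts to look and compute and a tool call to move; the robot and the scene stay as the last step left them, time stands still between calls to the robot, and variables do not carry over. Pictures are saved under pics/ and viewed, at most 10 in all, crops included, and the job is handed in when it is done.

Besides the shell and the picture viewer there is one more tool, called after "Emit:" by a JSON object that holds its "method" and its "body". arm_command: Moves the arm, as the interface text tells. Shift numbers are shares of 25 cm and turn numbers shares of 180 degrees, none past 1 either way. Its arguments: {"type":"object","properties":{"commands":{"type":"array"},"claw":{"type":"number"},"grip_force":{"type":"number"}},"required":["commands"]}

```bash
mkdir -p pics
python3 - <<'E'
from station import *
import cv2,numpy as np
s=get_state();print(s)
for c in("top","scene"):
    im=grab_frame(c);cv2.imwrite(f"pics/{c}0.png",im[:,:,::-1])
    k=calibration(c);print(c,k["camera_matrix"].round(1).tolist(),k["extrinsics"].round(4).tolist())
    for q in("slot_left","slot_right","enclosure","flux_bottle","tape_roll","plated_module"):
        print(q,[(np.round(d["uv"],1).tolist(),round(d["score"],2)) for d in spot_point(q,c)][:3])
E
```

```text
{'t': 0.0, 'q': array([-8.44887977e-01,  3.59400928e-01,  1.10297516e-02, -3.30938090e-04,
       -1.22411019e+00, -2.88103734e-01]), 'qd': array([-0.00081758, -0.00086039, -0.00011397,  0.00023171,  0.00039073,
       -0.00081062]), 'joint_efforts': array([ 3.86285219e-04, -5.82716346e+01,  2.93060070e+01,  6.99741930e+00,
        6.86577841e-03, -1.55766948e-04]), 'eef_pos': array([ 0.2859198 , -0.61089426,  0.22560441]), 'ee_rot': array([ 3.13988867e+00, -1.80543433e-04, -2.70390059e+00]), 'force': array([ 0.3339651 , -0.06251341, -0.12600144]), 'moment': array([-0.01952292,  0.03472102,  0.02798468]), 'gripper_force': 0.0, 'width': 0.08762590419871857}
top [[498.3, 0.0, 324.0], [0.0, 498.3, 236.6], [0.0, 0.0, 1.0]] [[-0.0147, -0.9989, 0.0442, 0.5452], [-0.9997, 0.0139, -0.0182, 0.1439], [0.0175, -0.0445, -0.9989, 1.0196], [0.0, 0.0, 0.0, 1.0]]
slot_left [([317.6, 274.4], 0.87)]
slot_right [([380.7, 273.8], 0.78)]
enclosure [([344.2, 241.4], 0.77)]
flux_bottle [([255.4, 282.0], 0.76), ([334.7, 155.7], 0.6)]
tape_roll [([403.5, 331.7], 0.66)]
plated_module [([335.7, 153.0], 0.8)]
scene [[623.6, 0.0, 310.2], [0.0, 623.6, 249.1], [0.0, 0.0, 1.0]] [[-0.6874, -0.4753, 0.5491, -0.0226], [-0.726, 0.469, -0.5029, 0.6753], [-0.0185, -0.7444, -0.6675, 0.8168], [0.0, 0.0, 0.0, 1.0]]
slot_left [([327.4, 262.7], 0.73)]
slot_right [([378.8, 232.2], 0.55)]
enclosure [([326.2, 271.3], 0.67)]
flux_bottle [([283.0, 349.2], 0.82)]
tape_roll [([442.2, 292.9], 0.93)]
plated_module []
```

Run:
```python
import cv2
a=cv2.imread("pics/top0.png")[190:350,230:430]
cv2.imwrite("pics/topc.png",cv2.resize(a,(750,600),interpolation=cv2.INTER_CUBIC))
b=cv2.imread("pics/scene0.png")[150:380,230:490]
cv2.imwrite("pics/scenec.png",cv2.resize(b,(678,600),interpolation=cv2.INTER_CUBIC))
```

```text
(no output)
```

View pics/topc.png

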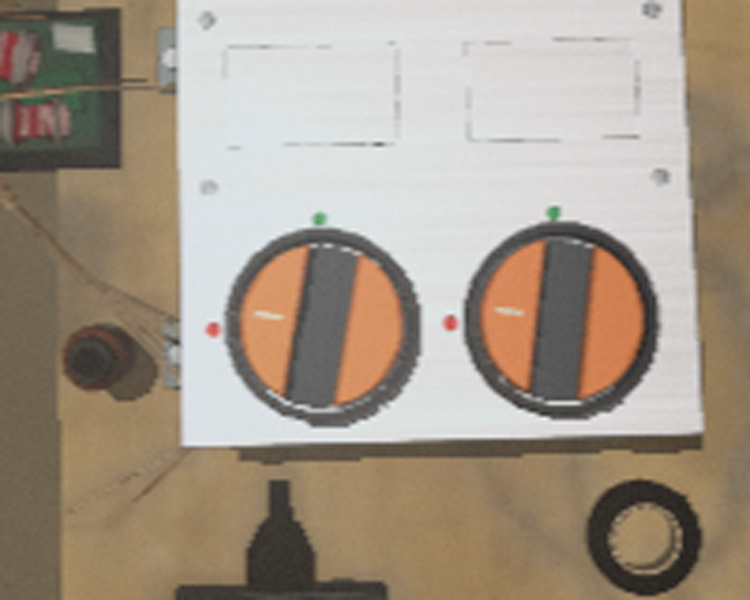

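View pics/scenec.png

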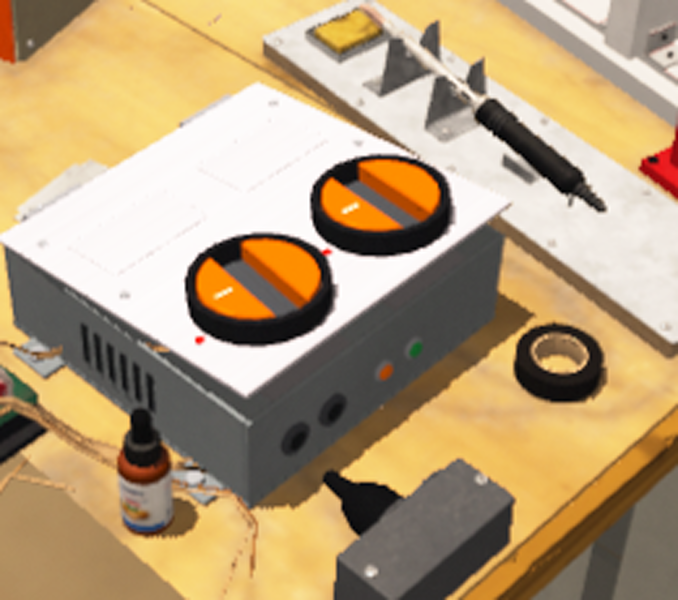

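The top view shows both dials unlocked, with centres at about (317,276) and (379,273) in the full frame and slots slightly clockwise of the box x axis. The bottle is at left, the tape at front right. The scene view agrees, with the panel ajar.

```bash
cat > h.py <<'E'
from station import *
import cv2,numpy as np
from scipy.optimize import least_squares
def proj(c,P):
    k=calibration(c);E=np.linalg.inv(k["extrinsics"])
    p=(np.atleast_2d(P)@E[:3,:3].T+E[:3,3])@k["camera_matrix"].T
    return p[:,:2]/p[:,2:]
def ray(c,uv,z):
    k=calibration(c);E=k["extrinsics"]
    d=E[:3,:3]@np.linalg.solve(k["camera_matrix"],[*uv,1]);o=E[:3,3]
    return o+d*(z-o[2])/d[2]
def pt(b,y,h,a):  # h above z=80 plane, panel angle a -> world
    x=.12-.185*np.cos(a)+h*np.sin(a); z=.08+h*np.cos(a)+.185*np.sin(a)
    c,s=np.cos(b[2]),np.sin(b[2]); return np.array([b[0]+c*x-s*y,b[1]+s*x+c*y,z])
def dial(im,uv):
    hsv=cv2.cvtColor(im,cv2.COLOR_RGB2HSV)
    m=cv2.inRange(hsv,(5,110,90),(22,255,255))
    yy,xx=np.mgrid[:480,:640]; m[(xx-uv[0])**2+(yy-uv[1])**2>32**2]=0
    n,l,st,ce=cv2.connectedComponentsWithStats(m)
    keep=[i for i in range(1,n) if st[i,4]>60]
    p=np.argwhere(np.isin(l,keep))[:,::-1].astype(np.float32)
    hull=cv2.convexHull(p)
    return l,keep,ce,hull
E
python3 - <<'E'
from h import *
obs=[];f={}
for c,u in(("top",[(317,275),(379,273)]),("scene",[(329,260),(377,228)])):
    im=grab_frame(c)
    for i,uv in enumerate(u):
        l,keep,ce,hull=dial(im,uv)
        e=cv2.fitEllipse(hull)
        print(c,i,len(keep),[ce[k].round(1).tolist() for k in keep],np.round(e[0],1),np.round(e[1],1))
        obs.append((c,e[0],(.058,-.058)[i]))
        if c=="top": f[i]=[ce[k] for k in keep]
def res(b,cams=("top","scene")): return np.concatenate([proj(c,pt(b,y,.023,b[3]))[0]-uv for c,uv,y in obs if c in cams])
r=least_squares(res,[.5,.13,0,.1]);print(r.x.round(4),r.fun.round(1))
b=r.x
for i,y in((0,.058),(1,-.058)):
    print("shut",pt(b,y,.008,0).round(4),"ajar",pt(b,y,.008,.1).round(4))
    z=pt(b,y,.023,.1)[2]
    w=[ray("top",q,z) for q in f[i]]
    d=w[1]-w[0]; print("slot dir deg",np.degrees(np.arctan2(d[1],d[0]))-90, "box yaw",np.degrees(b[2]))
print("bystanders",ray("top",(255.4,282),.0),ray("top",(403.5,331.7),0))
E
```

```text
top 0 2 [[302.4, 274.2], [328.0, 278.6]] [315.2 276.3] [42.6 43.3]
top 1 2 [[366.7, 273.1], [392.1, 276.2]] [379.5 274.6] [42.9 43.8]
scene 0 2 [[338.5, 252.3], [316.9, 262.5]] [328.3 256.8] [31.1 49. ]
scene 1 2 [[383.8, 220.8], [365.2, 230.0]] [375.4 224.6] [27.7 46.5]
[0.5756 0.0872 0.011  0.1093] [-0.   0.   0.1  0.1 -0.  -0.  -0.1  0. ]
shut [0.51   0.1445 0.088 ] ajar [0.5117 0.1445 0.1064]
slot dir deg -190.56336156396088 box yaw 0.6293203725884512
shut [0.5113 0.0285 0.088 ] ajar [0.513  0.0285 0.1064]
slot dir deg -187.65940963059063 box yaw 0.6293203725884512
bystanders [0.49970194 0.26633158 0.        ] [ 0.39412011 -0.03371861  0.        ]
```

View pics/scene0.png

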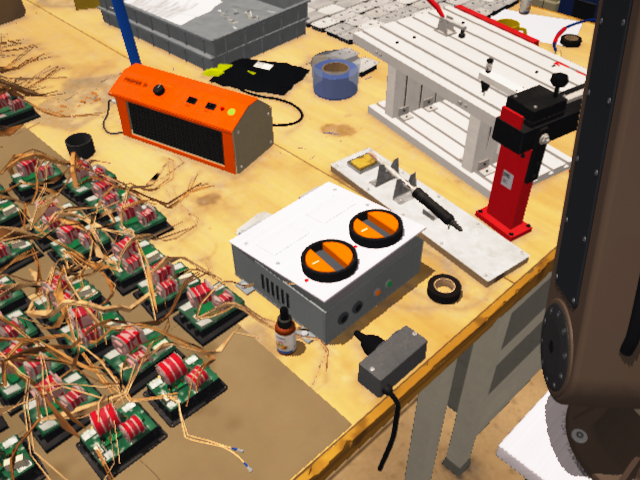

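View pics/top0.png

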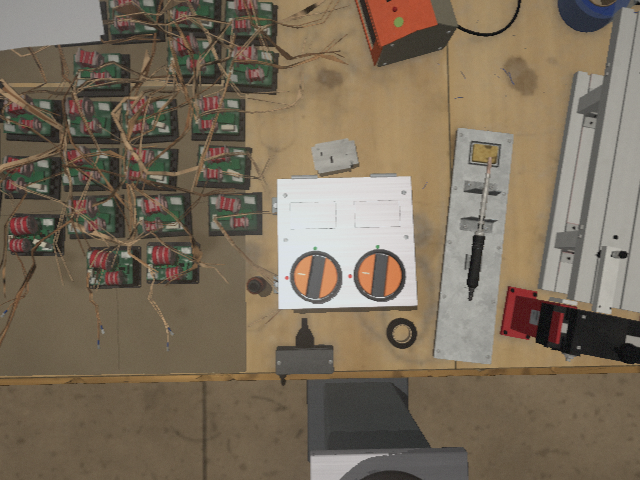

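Both views show a red post with a black head, at about (505–580, 80–235) in the scene view and (505–640, 290–360) in the top view. It stands between the start pose and the box, so I'll estimate its height first.

Run:
```python
from h import *
b=ray("scene",(503,222),0);print(b)
for z in(.1,.15,.2,.25,.3,.35):
    print(z,proj("scene",[b[0],b[1],z]).round(),proj("top",[b[0],b[1],z]).round(), ray("scene",(558,75),z).round(3))
print(proj("scene",[.286,-.611,.2256]),proj("top",[.286,-.611,.2256]))
```

```text
[ 0.43271946 -0.27758518  0.        ]
0.1 [[513. 182.]] [[544. 316.]] [ 0.605 -0.74   0.1  ]
0.15 [[518. 160.]] [[557. 320.]] [ 0.561 -0.641  0.15 ]
0.2 [[524. 137.]] [[572. 323.]] [ 0.517 -0.543  0.2  ]
0.25 [[529. 113.]] [[589. 327.]] [ 0.473 -0.444  0.25 ]
0.3 [[536.  87.]] [[607. 332.]] [ 0.43  -0.345  0.3  ]
0.35 [[542.  60.]] [[629. 338.]] [ 0.386 -0.246  0.35 ]
[[687.53887334  89.48534109]] [[790.55436389 414.32847372]]
```

Emit:
{"method": "arm_command", "body": {"commands": [{"tz":-0.16},{"tz":-0.32},{"tz":-0.48},{"tz":-0.64},{"tz":-0.8},{"tz":-0.88},{"tz":-0.88},{"tz":-0.88}], "claw": 0.25, "grip_force": 20}}

```text
invalid input
```

Emit:
{"method": "arm_command", "body": {"commands": [{"tx":0,"ty":0,"tz":-0.16,"twist":0},{"tx":0,"ty":0,"tz":-0.32,"twist":0},{"tx":0,"ty":0,"tz":-0.48,"twist":0},{"tx":0,"ty":0,"tz":-0.64,"twist":0},{"tx":0,"ty":0,"tz":-0.8,"twist":0},{"tx":0,"ty":0,"tz":-0.88,"twist":0},{"tx":0,"ty":0,"tz":-0.88,"twist":0},{"tx":0,"ty":0,"tz":-0.88,"twist":0}], "claw": 0.25, "grip_force": 20}}

```text
t: 1.47
eef_pos: [0.2864, -0.6115, 0.4482]
ee_rot: [-3.139, 0.001, -2.704]
force: [0.3, 0.3, -0.2]
width: 0.0398
gripper_force: 0.0
```

Emit:
{"method": "arm_command", "body": {"commands": [{"tx":-0.1,"ty":0.112,"tz":0,"twist":0},{"tx":-0.2,"ty":0.224,"tz":0,"twist":0},{"tx":-0.3,"ty":0.336,"tz":0,"twist":0},{"tx":-0.4,"ty":0.448,"tz":0,"twist":0},{"tx":-0.5,"ty":0.56,"tz":0,"twist":0},{"tx":-0.6,"ty":0.672,"tz":0,"twist":0},{"tx":-0.7,"ty":0.784,"tz":0,"twist":0},{"tx":-0.8,"ty":0.896,"tz":0,"twist":0}]}}

```text
t: 2.13
eef_pos: [0.372, -0.3217, 0.4451]
ee_rot: [3.14, -0.001, -2.704]
force: [0.2, 0.0, 0.4]
width: 0.0222
gripper_force: 0.0
```

Emit:
{"method": "arm_command", "body": {"commands": [{"tx":-0.1,"ty":0.112,"tz":0,"twist":0},{"tx":-0.2,"ty":0.224,"tz":0,"twist":0},{"tx":-0.3,"ty":0.336,"tz":0,"twist":0},{"tx":-0.4,"ty":0.448,"tz":0,"twist":0},{"tx":-0.5,"ty":0.56,"tz":0,"twist":0},{"tx":-0.6,"ty":0.672,"tz":0,"twist":0},{"tx":-0.7,"ty":0.784,"tz":0,"twist":0},{"tx":-0.8,"ty":0.896,"tz":0,"twist":0}]}}

```text
t: 2.8
eef_pos: [0.458, -0.0341, 0.4455]
ee_rot: [3.141, -0.001, -2.703]
force: [1.0, -0.1, 0.3]
width: 0.0216
gripper_force: 0.0
```

Emit:
{"method": "arm_command", "body": {"commands": [{"tx":-0.07,"ty":0.08,"tz":0.1,"twist":-0.038},{"tx":-0.14,"ty":0.16,"tz":0.2,"twist":-0.076},{"tx":-0.21,"ty":0.24,"tz":0.3,"twist":-0.114},{"tx":-0.28,"ty":0.32,"tz":0.4,"twist":-0.152},{"tx":-0.35,"ty":0.4,"tz":0.5,"twist":-0.19},{"tx":-0.42,"ty":0.48,"tz":0.6,"twist":-0.228},{"tx":-0.498,"ty":0.555,"tz":0.7,"twist":-0.266},{"tx":-0.498,"ty":0.555,"tz":0.78,"twist":-0.302}]}}

```text
t: 3.47
eef_pos: [0.5123, 0.1452, 0.2477]
ee_rot: [3.139, -0.002, -1.747]
force: [-0.3, -1.5, -0.2]
width: 0.0222
gripper_force: 0.0
```

Emit:
{"method": "arm_command", "body": {"commands": [{"tx":0,"ty":0,"tz":0.1,"twist":0},{"tx":0,"ty":0,"tz":0.2,"twist":0},{"tx":0,"ty":0,"tz":0.3,"twist":0},{"tx":0,"ty":0,"tz":0.36,"twist":0},{"tx":0,"ty":0,"tz":0.36,"twist":0},{"tx":0,"ty":0,"tz":0.36,"twist":0},{"tx":0,"ty":0,"tz":0.36,"twist":0},{"tx":0,"ty":0,"tz":0.36,"twist":0}]}}

```text
t: 4.13
eef_pos: [0.513, 0.1427, 0.1628]
ee_rot: [-3.14, 0.001, -1.755]
force: [0.2, -0.0, 0.5]
width: 0.0216
gripper_force: 0.0
```

Run:
```python
from h import *
P=[]
for i in range(5):
    im=grab_frame("scene");s=get_state();P.append([*s["eef_pos"],s["ee_rot"][2]])
print(np.mean(P,0).round(4),np.std(P,0).round(4))
a=im[170:300,270:430,::-1];cv2.imwrite("pics/s1.png",cv2.resize(a,(738,600),interpolation=cv2.INTER_CUBIC))
```

```text
[ 0.5128  0.1427  0.1625 -1.755 ] [0.0001 0.0001 0.0002 0.    ]
```

View pics/s1.png

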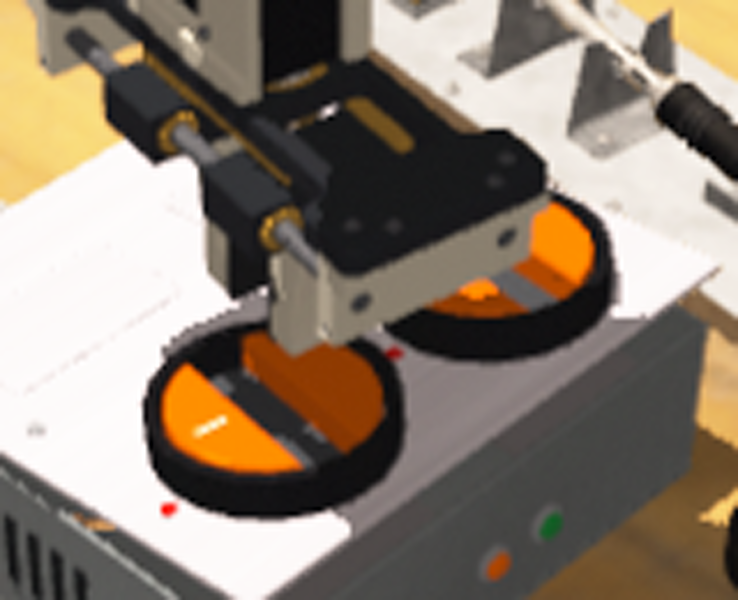

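The crop shows the fingers lined up above the left dial's slot. The TCP sits about 2 mm too far to -y, so I'll correct that and descend.

Emit:
{"method": "arm_command", "body": {"commands": [{"tx":-0.007,"ty":0.003,"tz":0.04,"twist":0},{"tx":-0.007,"ty":0.003,"tz":0.08,"twist":0},{"tx":-0.007,"ty":0.003,"tz":0.12,"twist":0},{"tx":-0.007,"ty":0.003,"tz":0.15,"twist":0},{"tx":-0.007,"ty":0.003,"tz":0.17,"twist":0},{"tx":-0.007,"ty":0.003,"tz":0.19,"twist":0},{"tx":-0.007,"ty":0.003,"tz":0.19,"twist":0},{"tx":-0.007,"ty":0.003,"tz":0.19,"twist":0}]}}

```text
t: 5.05
eef_pos: [0.512, 0.1442, 0.1138]
ee_rot: [3.141, -0.001, -1.755]
force: [0.4, -0.0, 0.6]
width: 0.022
gripper_force: 0.0
```

Run:
```python
from h import *
im=grab_frame("scene");s=get_state();print(s["eef_pos"].round(4),s["ee_rot"].round(3),s["force"].round(1),s["moment"].round(2))
a=im[170:300,270:430,::-1];cv2.imwrite("pics/s2.png",cv2.resize(a,(738,600),interpolation=cv2.INTER_CUBIC))
```

```text
[0.5122 0.1444 0.1142] [-3.141 -0.    -1.755] [0.4 0.  0.1] [0.05 0.09 0.03]
```

View pics/s2.png

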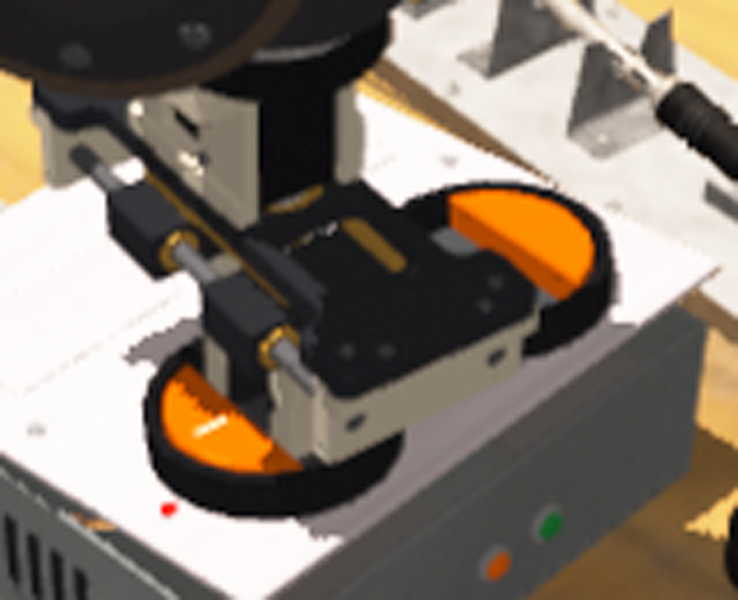

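The fingers are inside the slot with no contact force. Next I press the panel shut.

Emit:
{"method": "arm_command", "body": {"commands": [{"tx":0,"ty":0.001,"tz":0.02,"twist":0},{"tx":0,"ty":0.002,"tz":0.04,"twist":0},{"tx":0,"ty":0.004,"tz":0.06,"twist":0},{"tx":0,"ty":0.006,"tz":0.08,"twist":0},{"tx":0,"ty":0.008,"tz":0.095,"twist":0},{"tx":0,"ty":0.008,"tz":0.105,"twist":0},{"tx":0,"ty":0.008,"tz":0.11,"twist":0},{"tx":0,"ty":0.008,"tz":0.11,"twist":0}]}}

```text
t: 5.77
eef_pos: [0.51, 0.1444, 0.0878]
ee_rot: [-3.141, -0.001, -1.754]
force: [-6.1, -4.3, 17.8]
width: 0.0218
gripper_force: 11.9
```

Emit:
{"method": "arm_command", "body": {"commands": [{"tx":0,"ty":0,"tz":0,"twist":0.035},{"tx":0,"ty":0,"tz":0,"twist":0.07},{"tx":0,"ty":0,"tz":0,"twist":0.105},{"tx":0,"ty":0,"tz":0,"twist":0.14},{"tx":0,"ty":0,"tz":0,"twist":0.175},{"tx":0,"ty":0,"tz":0,"twist":0.21},{"tx":0,"ty":0,"tz":0,"twist":0.24},{"tx":0,"ty":0,"tz":0,"twist":0.24}]}}

```text
t: 6.43
eef_pos: [0.5106, 0.1442, 0.0879]
ee_rot: [-3.14, 0.001, -2.514]
force: [-1.7, -5.1, 14.9]
width: 0.0218
gripper_force: 10.6
```

Emit:
{"method": "arm_command", "body": {"commands": [{"tx":0,"ty":0,"tz":0,"twist":0.035},{"tx":0,"ty":0,"tz":0,"twist":0.07},{"tx":0,"ty":0,"tz":0,"twist":0.105},{"tx":0,"ty":0,"tz":0,"twist":0.14},{"tx":0,"ty":0,"tz":0,"twist":0.175},{"tx":0,"ty":0,"tz":0,"twist":0.2},{"tx":0,"ty":0,"tz":0,"twist":0.22},{"tx":0,"ty":0,"tz":0,"twist":0.22}]}}

```text
t: 7.1
eef_pos: [0.5108, 0.1437, 0.0879]
ee_rot: [-3.14, 0.001, 3.08]
force: [-0.1, -8.9, 15.2]
width: 0.0223
gripper_force: 8.3
```

Run:
```python
from h import *
s=get_state();print(s["eef_pos"].round(4),np.degrees(s["ee_rot"]).round(1),s["force"].round(1),s["moment"].round(2),s["q"].round(2))
```

```text
[0.5108 0.1437 0.0879] [-1.799e+02  1.000e-01  1.765e+02] [-0.1 -8.9 15.2] [-3.32  0.15 -0.01] [ 0.65  0.26 -0.49  0.   -0.82 -2.28]
```

Emit:
{"method": "arm_command", "body": {"commands": [{"tx":0,"ty":0,"tz":0,"twist":-0.015},{"tx":0,"ty":0,"tz":-0.03,"twist":-0.015},{"tx":0,"ty":0,"tz":-0.08,"twist":-0.015},{"tx":0,"ty":0,"tz":-0.14,"twist":-0.015},{"tx":0,"ty":0,"tz":-0.22,"twist":-0.015},{"tx":0,"ty":0,"tz":-0.3,"twist":-0.015},{"tx":0,"ty":0,"tz":-0.3,"twist":-0.015},{"tx":0,"ty":0,"tz":-0.3,"twist":-0.015}]}}

```text
t: 7.77
eef_pos: [0.5105, 0.1455, 0.1624]
ee_rot: [3.139, 0.002, 3.13]
force: [-0.1, 0.8, -0.7]
width: 0.0218
gripper_force: 0.0
```

Run:
```python
from h import *
im=grab_frame("scene");s=get_state();print(s["eef_pos"].round(4),np.degrees(s["ee_rot"]).round(1),s["force"].round(1))
a=im[170:300,230:430,::-1];cv2.imwrite("pics/s3.png",cv2.resize(a,(800,520),interpolation=cv2.INTER_CUBIC))
```

```text
[0.5099 0.1451 0.1614] [179.9   0.  179.3] [ 0.6  0.2 -1.1]
```

View pics/s3.png

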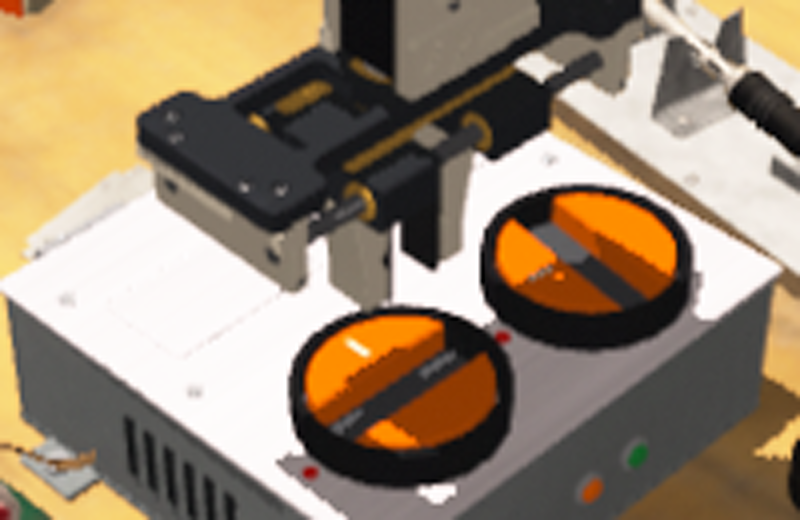

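The left slot now lies along the front edge and the panel looks shut. Next is the right fastener.

Emit:
{"method": "arm_command", "body": {"commands": [{"tx":-0.002,"ty":-0.06,"tz":0,"twist":-0.035},{"tx":-0.004,"ty":-0.12,"tz":0,"twist":-0.07},{"tx":-0.006,"ty":-0.18,"tz":0,"twist":-0.105},{"tx":-0.008,"ty":-0.24,"tz":0,"twist":-0.14},{"tx":-0.01,"ty":-0.3,"tz":0,"twist":-0.175},{"tx":-0.012,"ty":-0.36,"tz":0,"twist":-0.21},{"tx":-0.012,"ty":-0.42,"tz":0,"twist":-0.245},{"tx":-0.012,"ty":-0.466,"tz":0,"twist":-0.28}]}}

```text
t: 8.48
eef_pos: [0.5109, 0.0272, 0.1602]
ee_rot: [3.14, -0.002, -2.269]
force: [0.6, -0.7, 0.5]
width: 0.0215
gripper_force: 0.0
```

Emit:
{"method": "arm_command", "body": {"commands": [{"tx":0,"ty":0,"tz":0,"twist":-0.035},{"tx":0,"ty":0,"tz":0,"twist":-0.07},{"tx":0,"ty":0,"tz":0,"twist":-0.105},{"tx":0,"ty":0,"tz":0,"twist":-0.14},{"tx":0,"ty":0,"tz":0,"twist":-0.175},{"tx":0,"ty":0,"tz":0,"twist":-0.181},{"tx":0,"ty":0,"tz":0,"twist":-0.181},{"tx":0,"ty":0,"tz":0,"twist":-0.181}]}}

```text
t: 9.15
eef_pos: [0.5114, 0.0282, 0.1609]
ee_rot: [3.141, -0.0, -1.708]
force: [0.6, -0.1, -0.6]
width: 0.0219
gripper_force: 0.0
```

Run:
```python
from h import *
im=grab_frame("scene");s=get_state();print(s["eef_pos"].round(4),np.degrees(s["ee_rot"]).round(1),s["force"].round(1))
l,keep,ce,hull=dial(im,(330,265));e=cv2.fitEllipse(hull);b=[.5756,.0872,.011]
print(e[0],[proj("scene",pt(b,.058,.023,a)).round(1) for a in(0,.015,.1)],[proj("scene",pt(b,.058,.023,0)).round(1)],[ce[k] for k in keep])
```

```text
[0.5114 0.0282 0.1611] [180.   -0.  -97.9] [-0.   0.2  0.1]
(329.6161193847656, 265.2231140136719) [array([[329.8, 266.7]]), array([[329.7, 265.4]]), array([[328.4, 257.6]])] [array([[329.8, 266.7]])] [array([321.34315425, 260.04159445]), array([339.19817768, 272.01138952])]
```

The panel is held at about 0.015 rad by the left lock, and the tool is aligned over the right slot.

Emit:
{"method": "arm_command", "body": {"commands": [{"tx":0,"ty":0,"tz":0.08,"twist":0},{"tx":0,"ty":0,"tz":0.15,"twist":0},{"tx":0,"ty":0,"tz":0.2,"twist":0},{"tx":0,"ty":0,"tz":0.24,"twist":0},{"tx":0,"ty":0,"tz":0.27,"twist":0},{"tx":0,"ty":0,"tz":0.29,"twist":0},{"tx":0,"ty":0,"tz":0.3,"twist":0},{"tx":0,"ty":0,"tz":0.3,"twist":0}]}}

```text
t: 9.87
eef_pos: [0.5116, 0.028, 0.0879]
ee_rot: [3.141, -0.001, -1.705]
force: [-7.0, 0.1, 13.5]
width: 0.0221
gripper_force: 7.8
```

Emit:
{"method": "arm_command", "body": {"commands": [{"tx":0,"ty":0,"tz":0,"twist":0.035},{"tx":0,"ty":0,"tz":0,"twist":0.07},{"tx":0,"ty":0,"tz":0,"twist":0.105},{"tx":0,"ty":0,"tz":0,"twist":0.14},{"tx":0,"ty":0,"tz":0,"twist":0.175},{"tx":0,"ty":0,"tz":0,"twist":0.21},{"tx":0,"ty":0,"tz":0,"twist":0.245},{"tx":0,"ty":0,"tz":0,"twist":0.245}]}}

```text
t: 10.53
eef_pos: [0.5119, 0.0277, 0.088]
ee_rot: [-3.141, 0.0, -2.482]
force: [-4.6, -3.0, 11.6]
width: 0.0218
gripper_force: 6.2
```

Emit:
{"method": "arm_command", "body": {"commands": [{"tx":0,"ty":0,"tz":0,"twist":0.035},{"tx":0,"ty":0,"tz":0,"twist":0.07},{"tx":0,"ty":0,"tz":0,"twist":0.105},{"tx":0,"ty":0,"tz":0,"twist":0.14},{"tx":0,"ty":0,"tz":0,"twist":0.175},{"tx":0,"ty":0,"tz":0,"twist":0.21},{"tx":0,"ty":0,"tz":0,"twist":0.233},{"tx":0,"ty":0,"tz":0,"twist":0.233}]}}

```text
t: 11.2
eef_pos: [0.5119, 0.0272, 0.088]
ee_rot: [-3.14, 0.001, 3.072]
force: [-3.2, -4.8, 11.3]
width: 0.0217
gripper_force: 5.5
```

Emit:
{"method": "arm_command", "body": {"commands": [{"tx":0,"ty":0,"tz":0,"twist":-0.015},{"tx":0,"ty":0,"tz":-0.03,"twist":-0.015},{"tx":0,"ty":0,"tz":-0.08,"twist":-0.015},{"tx":0,"ty":0,"tz":-0.18,"twist":-0.015},{"tx":0,"ty":0,"tz":-0.32,"twist":-0.015},{"tx":0,"ty":0,"tz":-0.48,"twist":-0.015},{"tx":0,"ty":0,"tz":-0.64,"twist":-0.015},{"tx":0,"ty":0,"tz":-0.8,"twist":-0.015}]}}

```text
t: 11.87
eef_pos: [0.5114, 0.0281, 0.2894]
ee_rot: [3.141, 0.001, 3.122]
force: [1.5, 0.8, -0.3]
width: 0.0218
gripper_force: 0.0
```

Run:
```python
from h import *
b=[.5756,.0872,.011]
im=grab_frame("scene");s=get_state();print(s["t"],s["eef_pos"].round(4),np.degrees(s["ee_rot"]).round(1))
for y,uv in((.058,(330,265)),(-.058,(377,234))):
    l,keep,ce,hull=dial(im,uv);e=cv2.fitEllipse(hull)
    w=[ray("scene",ce[k],.103) for k in keep[:2]]; d=w[0]-w[1]
    print(e[0],proj("scene",pt(b,y,.023,0)),len(keep),"slot normal dir",np.degrees(np.arctan2(d[1],d[0])))
cv2.imwrite("pics/s4.png",cv2.resize(im[150:350,230:490,::-1],(780,600),interpolation=cv2.INTER_CUBIC))
```

```text
11.9167 [0.515  0.0282 0.2982] [179.9   0.7 179. ]
(329.62567138671875, 265.2325134277344) [[329.81702055 266.68358901]] 2 slot normal dir 1.012472368623784
(378.55096435546875, 225.5221405029297) [[376.22373052 234.40216285]] 3 slot normal dir -83.0158548348643
```

View pics/s4.png

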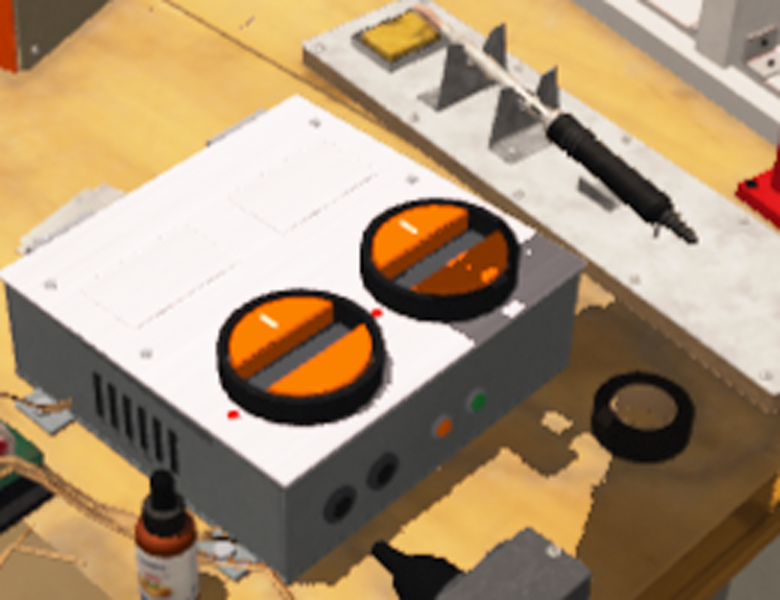

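Both slots lie along the front edge, the panel is shut, the tape and bottle are in place, and the hand is clear.

```bash
python3 -c "
from station import *
print(job_done())"
```

```text
the job is handed in; nothing more can be done
None
```

The panel is shut, both fasteners are turned about a quarter turn, and the job was handed in at about 12 s with the hand clear; the hand-in call gave no verdict. The bottle and tape look undisturbed in the last picture. I never went near the module and did not measure its position again.

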